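Chill the ramekins in the small fridge

TASK

Get the little white ramekins chilling: swing the small fridge open by its handle, take the food tin out of the shelf on the inside of the door and stand it on the cork coaster, and stand every ramekin that is out on the worktop upright in that door shelf. Then shut the fridge fully, and leave the dial timer clipped, dial upward, by its sprung jaws onto the upright bar of the fridge handle. Leave the garlic, the lime and the salt shaker where they are.

Things in the scene. Friction and masses are not known exactly. Their poses are not given: they have to be found in the camera images.
- fridge: white table-top fridge, fixed; 270 wide (y), 280 high; origin at worktop level, shell from 95 mm in front of it (-x) to 100 mm behind; its front faces along its -x (towards the robot at yaw 0). A wall cabinet hangs over it, its front at x = 0.656 m, its underside 440 mm up, and a microwave hood hangs over the cooktop on the left: travel in front of them, at x below 0.5 m
- fridge_door (a joint): door angle: 0 shut, grows as the door swings towards the robot, stop at 1.75. Hinge upright, on the fridge's left (+y) edge; light friction (about 0.3 N m), no spring, no catch, stays where left. It starts shut
- fridge_door_hinge (a point): point on the door's hinge axis, 200 mm above the worktop. Its frame turns with the door: door panel runs 258 mm along its -y, is 28 mm thick about the axis (outer face x = -14 mm, inner face x = +14 mm) and spans heights 36 to 262 mm. When the door has turned by q, the frame's yaw is the fridge's yaw - q
- handle_top (a point): where to grip the door handle: on the axis of its upright round steel T-bar, 14 mm thick, at 232 mm height; frame as the hinge's. In the hinge frame the bar stands at x = -60, y = -205 mm (39 mm free behind it), from 75 to 257 mm height; 12 mm posts join it to the door at 126 and 204 mm height, so fingertips kept above 212 mm meet only the bar
- handle_mid (a point): point on the same bar's axis at 165 mm height, midway between the posts, where the timer fits; frame as the hinge's
- door_shelf (a point): floor centre of the upper tray inside the door, 180 mm above the worktop; frame as the hinge's, at x = 60, y = -120 mm in it. Inside it is 92 mm deep (x, from the door's face) and 188 mm long (y), with a 16 mm high, 4 mm thick lip. The door's top is 82 mm above the floor; shut, 84 mm are free above it. Room for three ramekins along y, 63 mm apart
- pot_1: small white fluted ramekin (serving pot), empty, 55 mm across the rim, 53 below it, 45 high, 0.12 kg; origin at the centre of the foot, z up. Two or three of the three pots are there
- pot_2: as pot_1
- pot_3: as pot_1
- tin: printed food tin, 57 mm across, 72 high; origin at the centre of its foot, z up. At the start it stands in the door shelf of the shut fridge
- coaster: round cork coaster, 92 mm across, 7 mm thick, fixed; origin at the centre of its underside
- timer: dial timer on a sprung clip like a big clothes-peg on its side, 0.085 kg; origin at the underside on the upright pivot of its two levers. Jaws reach 50 mm along its +x, two squeeze tails 60 mm along its -x; levers stand 1 to 24 mm high, the 46 mm dial case sits over the pivot from 26 to 44 mm. Squeezing the tails opens the jaws
- timer_grip (a point): midway between the tails, 46 mm behind the pivot (82 mm behind the seat of the jaws) and 12 mm above the underside: squeeze here across the timer's y, on the crowns where the tails bend. Over the crowns the tails are 54 mm apart when released, 26 mm when fully squeezed against the stops, which takes about 8 N at the fingers; frame as the timer's
- timer_mouth (a point): middle of the round seat between the jaws, 36 mm ahead of the pivot, 12 mm above the underside: the axis of the 14 mm bar belongs here; frame as the timer's. A rubber stop between the jaws ends 8 mm short of it, so the open jaws can be pushed on until the bar meets the stop. Fully squeezed, the jaw tips are about 28 mm apart; let go on the bar they hold it with about 5 N
- timer_lever_l (a joint): angle of one jaw lever: 0 jaws shut (touching), about 0.04 shut on the bar, 0.30 fully squeezed open; the other lever mirrors it
- garlic: bulb of garlic, 56 mm, bystander among the pots; origin at its underside
- lime: lime, 48 mm, bystander; origin at its underside
- salt_shaker: glass shaker with steel cap, 44 mm across, 90 high, bystander; origin at its foot
Things that resemble listed ones, but are neither listed nor needed, are in the scene too. Of the things shaped like the coaster, the cork one is meant.

How it is judged (in metres and radians):
On the way, in this order (a step that is already met when the one before it is completed fails the run):
1. the fridge door is swung open (past 1.0 rad) (value of joint fridge_door above 1 rad), for 0.2 s.
2. with the door open, the tin stands on the coaster and every ramekin present stands in the door shelf (value of joint fridge_door above 0.7 rad and horizontal distance between tin and coaster below 0.035 m and height (world z) of tin between 0.002 and 0.012 m and angle between each of tin, pot_1, pot_2, pot_3's own z axis and vertical below 0.12 rad and x of pot_1 in the frame of door_shelf between -0.045 and 0.045 m and y of pot_1 in the frame of door_shelf between -0.094 and 0.094 m and z of pot_1 in the frame of door_shelf between -0.006 and 0.008 m and x of pot_2 in the frame of door_shelf between -0.045 and 0.045 m and y of pot_2 in the frame of door_shelf between -0.094 and 0.094 m and z of pot_2 in the frame of door_shelf between -0.006 and 0.008 m and x of pot_3 in the frame of door_shelf between -0.045 and 0.045 m and y of pot_3 in the frame of door_shelf between -0.094 and 0.094 m and z of pot_3 in the frame of door_shelf between -0.006 and 0.008 m), for 0.2 s.
3. the door is shut (under 0.05 rad) (value of joint fridge_door below 0.05 rad), for 0.2 s.
At the end, for the whole second after the job is handed in: Door under 0.05 rad; each ramekin upright (0.12 rad) on the door shelf's floor; tin upright on the coaster, within 35 mm of its centre; timer's jaw seat within 10 mm of the bar's axis at 70 to 260 mm height, lever 0.012 to 0.12 rad, tilt under 0.35 rad; all at rest (value of joint fridge_door below 0.05 rad and horizontal distance between tin and coaster below 0.035 m and height (world z) of tin between 0.002 and 0.012 m and angle between each of tin, pot_1, pot_2, pot_3's own z axis and vertical below 0.12 rad and x of pot_1 in the frame of door_shelf between -0.045 and 0.045 m and y of pot_1 in the frame of door_shelf between -0.094 and 0.094 m and z of pot_1 in the frame of door_shelf between -0.006 and 0.008 m and x of pot_2 in the frame of door_shelf between -0.045 and 0.045 m and y of pot_2 in the frame of door_shelf between -0.094 and 0.094 m and z of pot_2 in the frame of door_shelf between -0.006 and 0.008 m and x of pot_3 in the frame of door_shelf between -0.045 and 0.045 m and y of pot_3 in the frame of door_shelf between -0.094 and 0.094 m and z of pot_3 in the frame of door_shelf between -0.006 and 0.008 m and horizontal distance between timer_mouth and handle_mid below 0.01 m and height (world z) of timer_mouth between 0.07 and 0.26 m and angle between timer's own z axis and vertical below 0.35 rad and value of joint timer_lever_l between 0.012 and 0.12 rad and linear speed of each of pot_1, pot_2, pot_3, tin, timer below 0.02 m/s); the robot touches nothing.
It fails at once if the garlic is pushed more than 60 mm from its place (distance of garlic from where it was at the start of the episode above 0.06 m).
It fails at once if the lime is pushed more than 60 mm from its place (distance of lime from where it was at the start of the episode above 0.06 m).
It fails at once if the salt shaker is pushed more than 60 mm from its place (distance of salt_shaker from where it was at the start of the episode above 0.06 m).
Of pot_1, pot_2, pot_3 only 2 to 3 are there at a start; the rules pass over those that are not, and their reading is None.
At some moment in a run one of pot_1, pot_2, pot_3, timer may be knocked a few centimetres aside while the robot is not near it.
It also fails if it takes over 210 s, if anything falls off the work surface, if the arm or the gripper's body presses on something with over 40 N, if the wrist force passes 120 N, or if a joint passes its speed limit or range.

ROBOT

A 7-joint arm with a two-finger parallel gripper is mounted at the origin on a cart in front of the work surface, level with it; the furniture and walls round the work are solid. World frame = base frame: x ahead of the robot, y to its left, z up, the work surface at z = 0. Lengths are in mm, angles in rad, forces in N, time in s.
With the tool pointing down it reaches from about 350 to 900 mm from the base axis. Payload 19.9 kg.
Tool frame: the origin (TCP) lies midway between the tips of the shut fingers; the grasp point (between the pads) lies arm.tcp_to_grasp behind it (arm.tcp_to_grasp is the distance from the TCP to the grasp point, in mm); z points along the fingers, y is the line along which they close (so a half turn about z gives the same grasp; the last joint's range is limited). The gripper opens to 94 mm and grips with 3 to 60 N. Pads are 16 mm wide; open, the fingers measure 119 mm over their backs; the gripper's body (75 mm by 177 mm) begins 78 mm behind the grasp point.
Start: joints at [-1.276, 0.417, -0.01, 1.614, 0.005, 1.111, -0.053], TCP at [206.532, 589.867, 205.425] pointing down, gripper open.
Joint ranges: [-2.81, 2.81], [-0.39, 2.02], [-1.27, 1.25], [0.06, 2.57], [-1.19, 4.33], [0.19, 2], [-2.82, 2.82]. Speed limits (rad/s): [1.89, 1.89, 2.39, 2.39, 3.01, 3.01, 3.01].

INTERFACE

Orientations are given as a unit quaternion [w, x, y, z].
In Python, from plant import arm, snapshot, sign_off, finder gives the robot as it stands.
- The arm moves only by the tool apply_moves, never from a script. Its argument "plan" is text: rows parted by semicolons, each of 5 numbers parted by spaces: the opening, from -1 (shut) to 1 (fully open), then the shift along the tool's x, y, z in units of 40 mm (1.0 is 40 mm), then the turn about the tool's z in units of 6 degrees (1.0 is 6 degrees). A call has 1 to 8 rows; each row shifts and turns the commanded pose from where the row before left it, along the tool's axes as they then stand; what a row does not reach is not made up. A row lasts 1/12 s, in which the tool goes at most 41.7 mm and 7.16 degrees, less where a joint would pass 70% of its speed; a pose out of reach is approached as far as the arm can. A call is refused whole if a number of a shift passes 1 or a number of a turn 1, either way. A call with a gripper value outside its range is refused whole. The fingers move at their own pace and stop on an object; "squeeze" is the grip in N (left out, the last holds). Time passes only in rows, so rows that do not move let the fingers close. It gives the time, the measured TCP pose, the force, the opening and the grip force at its end, in the units of the state.
- arm.state(): the state, without advancing time (a new reading comes with each control period).
- snapshot(name): name is "scene" or "top"; returns a dict with "pixels" (420x560x3 uint8, blue, green, red), "mtx" (3x3 intrinsics, pixels), "origin" and "attitude" of the camera in the world. Camera axes: x right, y up, looking along -z (the intrinsics and any distortion apply to the point x, -y, -z); pixel columns grow to the right and rows downward; lengths in mm; the calibration is good to about 2 mm. A picture is of the moment at which its call begins. There is no depth.
- sign_off(): hands the job in; it is judged then, once.
Trained networks look in the newest picture that a camera, given by its name, has taken for a name from the list of things; names that differ only in an ending like _2 or _b are one class to them, and where a whole thing is asked for, a point or a joint stands for the part that bears it (a point fixed in the world has none). Each returns a list of dicts, best first, with "score" (0 to 1); they miss things now and then, are a little off and sometimes report something else, mostly with a low value. They report only what shows in the picture. A call takes as long as a camera call. They do not tell look-alikes from the thing itself.
- finder.boxes_of(label, camera): "position" ([row, column] in pixels, amid what is visible of it).
- finder.silhouettes(label, camera): "pixels" (420x560 bool, what is visible of it) and "position" ([row, column] in pixels, amid what is visible of it).
- finder.mark_of(label, camera): "position" ([row, column] in pixels: a listed point, or the origin of a listed thing).
The state is a dict: "clock": time; "joint_positions": joint angles; "dq": joint speeds; "effort": joint torques, N m; "tool_pos": TCP position; "eef_rot": TCP orientation; "ft_force": force on the tool from outside, world axes, zero at the start; "torque": the same for the moment, N m; "gripper_width": opening from 0.0 (shut) to 1.0 (fully open); "gripper_force": force on a finger pad.
Only numpy, scipy, OpenCV 4.12 (cv2) and the standard library are available. Lean on these libraries where they do the work, as an engineer would, in place of code of your own. Each camera call takes 0.05 s, during which the arm holds its last target. There are 200 camera calls.

## Working session

There is one attempt and no reset: what is moved stays moved. The work goes in short steps, Python scripts to look and compute and a tool call to move; the robot and the scene stay as the last step left them, time stands still between calls to the robot, and variables do not carry over. Pictures are saved under pics/ and viewed, at most 17 in all, crops included, and the job is handed in when it is done.

Besides the shell and the picture viewer there is one more tool, called after "Request:" in YAML: its name, and indented under it one key for each argument. apply_moves: Moves the arm, as the interface text tells. Its arguments: {"type":"object","properties":{"plan":{"type":"string"},"squeeze":{"type":"number"}},"required":["plan"]}

```bash
ls; mkdir -p pics
cat > h.py <<'E'
import numpy as np, cv2
from plant import arm, snapshot, sign_off, finder
from scipy.spatial.transform import Rotation as R
def rot(q): 
    q=np.array(q,float)
    if q.shape==(3,3): return q
    return R.from_quat([q[1],q[2],q[3],q[0]]).as_matrix()
def ray(s,px):
    M=s["mtx"]; M=np.array(M); u=np.array([(px[1]-M[0,2])/M[0,0],(px[0]-M[1,2])/M[1,1]])
    d=rot(s["attitude"])@np.array([u[0],-u[1],-1.]); return np.array(s["origin"],float),d
def onz(s,px,z):
    o,d=ray(s,px); return o+d*(z-o[2])/d[2]
def proj(s,p):
    c=rot(s["attitude"]).T@(np.array(p,float)-np.array(s["origin"])); c=np.array([c[0],-c[1],-c[2]]); v=np.array(s["mtx"])@c; return v[1]/v[2],v[0]/v[2]
def tri(s1,p1,s2,p2):
    A=[];b=[]
    for s,p in((s1,p1),(s2,p2)):
        o,d=ray(s,p); d=d/np.linalg.norm(d); P=np.eye(3)-np.outer(d,d); A.append(P);b.append(P@o)
    return np.linalg.lstsq(np.vstack(A),np.hstack(b),rcond=None)[0]
E
python3 - <<'E'
from h import *
S={}
for c in("scene","top"):
    s=snapshot(c); S[c]=s; cv2.imwrite(f"pics/{c}0.png",s["pixels"]); print(c,s["origin"],s["attitude"],s["mtx"],[k for k in s])
for l in "fridge fridge_door_hinge handle_top handle_mid door_shelf pot_1 tin coaster timer timer_grip timer_mouth garlic lime salt_shaker".split():
    for c in S:
        print(l,c,[(np.round(r["position"]).tolist(),round(r["score"],2),np.round(onz(S[c],r["position"],0)[:2]).tolist()) for r in finder.mark_of(l,c)])
st=arm.state(); print(st, arm.tcp_to_grasp)
E
```

```text
pics
scene [ 257.81896301 -390.68180338 1000.40933482] [ 0.88702927  0.21245486 -0.08824989 -0.40031733] [[380.46786859   0.         280.09384862]
 [  0.         380.46786859 211.10196381]
 [  0.           0.           1.        ]] ['pixels', 'mtx', 'origin', 'attitude']
top [ 467.56085994  -99.02834692 1194.64441805] [ 0.70966817  0.04509597 -0.04118132 -0.70188427] [[500.73033898   0.         276.57318278]
 [  0.         500.73033898 209.53914807]
 [  0.           0.           1.        ]] ['pixels', 'mtx', 'origin', 'attitude']
fridge scene []
fridge top [([290.0, 346.0], 0.43, [425.0, -257.0]), ([294.0, 374.0], 0.28, [417.0, -324.0])]
fridge_door_hinge scene [([136.0, 224.0], 0.92, [709.0, 272.0])]
fridge_door_hinge top [([192.0, 160.0], 0.62, [654.0, 190.0])]
handle_top scene [([187.0, 272.0], 0.66, [669.0, 26.0]), ([281.0, 321.0], 0.57, [539.0, -269.0])]
handle_top top [([217.0, 263.0], 0.7, [595.0, -59.0])]
handle_mid scene [([200.0, 274.0], 0.74, [640.0, -10.0])]
handle_mid top [([220.0, 266.0], 0.7, [589.0, -67.0]), ([197.0, 387.0], 0.31, [648.0, -356.0])]
door_shelf scene [
[... 1432 characters left out ...]
743055, -0.01030555,  1.61358473,  0.00471292,
        1.11067029, -0.05302362]), 'dq': array([-1.55217392e-03, -3.61748240e-04,  6.41725748e-04,  4.43982492e-04,
        1.05708591e-03, -5.70857848e-05, -1.19669058e-03]), 'effort': array([-2.68108652e-04, -8.51016283e+01,  6.38351273e-01, -4.26280475e+01,
       -4.87596681e-02,  1.36649827e-02,  3.62883884e-05]), 'tool_pos': array([206.53570241, 589.88251358, 205.41241666]), 'eef_rot': array([ 1.82207261e-05,  1.67607257e-01,  9.85853846e-01, -3.68015789e-05]), 'ft_force': array([ 0.35224986, -0.2342627 , -0.10214499]), 'torque': array([ 0.02070309, -0.00360097,  0.02712197]), 'gripper_force': 0.0, 'gripper_width': 0.9947435767943451} 18.8
```

View pics/scene0.png

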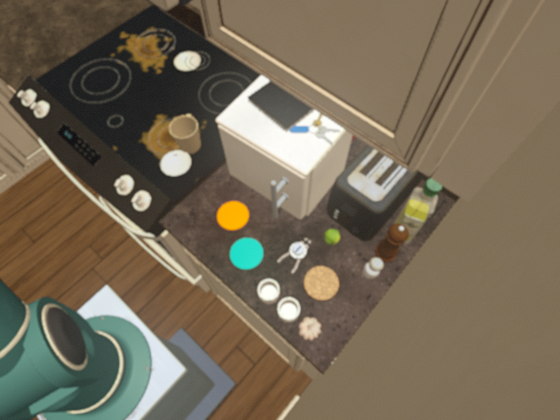

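View pics/top0.png

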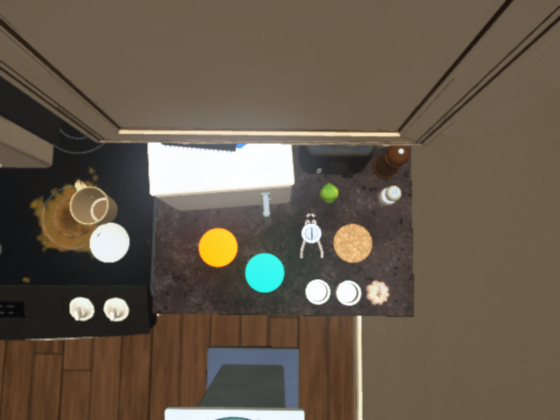

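Scene shows the fridge with its handle at about (190,278), orange disc (216,232), teal disc (254,246), cork coaster (283,321), two small ramekins (290,268) and (309,288), larger white bowls on the cooktop at (61,187) and (163,175), and the timer (250,298), with its tails towards the robot. 

Look-alikes: for the coaster, orange (216,232) and teal (254,246) discs against cork (283,321), so I choose cork. For the ramekins, bowls (61,187) and (163,175), which are too large and on the cooktop, so I choose (290,268) and (309,288). For the salt shaker, the pepper mill (238,397).

Run:
```python
from h import *
S={c:snapshot(c) for c in("scene","top")}
H=dict(fridge_door_hinge=200,handle_top=232,handle_mid=165,pot_1=0,coaster=0,timer=0,timer_grip=12,timer_mouth=12,garlic=0,lime=0,salt_shaker=0)
for l,z in H.items():
    for c in S: print(l,c,[(np.round(onz(S[c],r["position"],z)[:2]).tolist(),round(r["score"],2)) for r in finder.mark_of(l,c)])
for l,z in (("pot_1",35),("coaster",7),("timer",30),("fridge",140)):
    for c in S: print("sil",l,c,[(np.round(onz(S[c],r["position"],z)[:2]).tolist(),round(r["score"],2),int(r["pixels"].sum())) for r in finder.silhouettes(l,c)])
# rims by brightness in top
im=S["top"]["pixels"]; g=im.min(2); n,lab,st,cen=cv2.connectedComponentsWithStats((g>170).astype(np.uint8))
for i in range(1,n):
    if st[i,4]>60: print(st[i],cen[i],onz(S["top"],cen[i][::-1],45)[:2])
a=cv2.resize(S["top"]["pixels"][170:310,230:420],None,fx=4,fy=4,interpolation=cv2.INTER_CUBIC); cv2.imwrite("pics/crop1.png",a)
```

```text
fridge_door_hinge scene [([614.0, 130.0], 0.64)]
fridge_door_hinge top [([622.0, 141.0], 0.56)]
handle_top scene [([577.0, -75.0], 0.72)]
handle_top top [([574.0, -77.0], 0.87)]
handle_mid scene [([570.0, -78.0], 0.77), ([534.0, -203.0], 0.71)]
handle_mid top [([571.0, -70.0], 0.62), ([578.0, -158.0], 0.48)]
pot_1 scene [([412.0, -256.0], 0.79), ([418.0, -182.0], 0.62)]
pot_1 top [([426.0, -254.0], 0.79), ([419.0, -182.0], 0.6)]
coaster scene [([536.0, -273.0], 0.95), ([454.0, -63.0], 0.9), ([517.0, 43.0], 0.75)]
coaster top [([529.0, 52.0], 0.93), ([532.0, -270.0], 0.72), ([467.0, -66.0], 0.67)]
timer scene [([562.0, -181.0], 0.9)]
timer top [([560.0, -171.0], 0.91)]
timer_grip scene [([513.0, -175.0], 0.72), ([413.0, -265.0], 0.31)]
timer_grip top [([513.0, -171.0], 0.86)]
timer_mouth scene [([589.0, -166.0], 0.68), ([634.0, -14.0], 0.57)]
timer_mouth top [([597.0, -167.0], 0.71), ([602.0, -69.0], 0.51)]
garlic scene [([420.0, -326.0], 0.74)]
garlic top [([418.0, -324.0], 0.59)]
lime scene [([653.0, -217.0], 0.78)]
lime top [([651.0, -215.0], 0.49)]
salt_shaker scene [([645.0, -352
[... 1044 characters left out ...]
 [311.19382022 234.05337079] [ 552.67339287 -172.06845408]
[  90  223   39   39 1207] [109.03976802 242.26014913] [528.68613001 292.35247712]
[306 279  24  26 475] [317.44210526 291.45894737] [ 422.5064126  -186.60515182]
[336 281  25  25 457] [347.8512035  292.51641138] [ 420.93343221 -255.47062891]
[369 282  19  21 266] [377.78195489 291.80075188] [ 423.31563173 -323.23172767]
[ 70 298  24  22 370] [ 80.98378378 307.68648649] [380.07111238 348.2281573 ]
[104 298  24  23 375] [115.512      308.22933333] [379.77716328 269.91142904]
[358 316   4 104 281] [359.49466192 367.27402135] [ 256.94034946 -280.37633576]
[ 165  409  139   11 1342] [231.40461997 414.11177347] [153.35584529   2.53796228]
```

View pics/crop1.png

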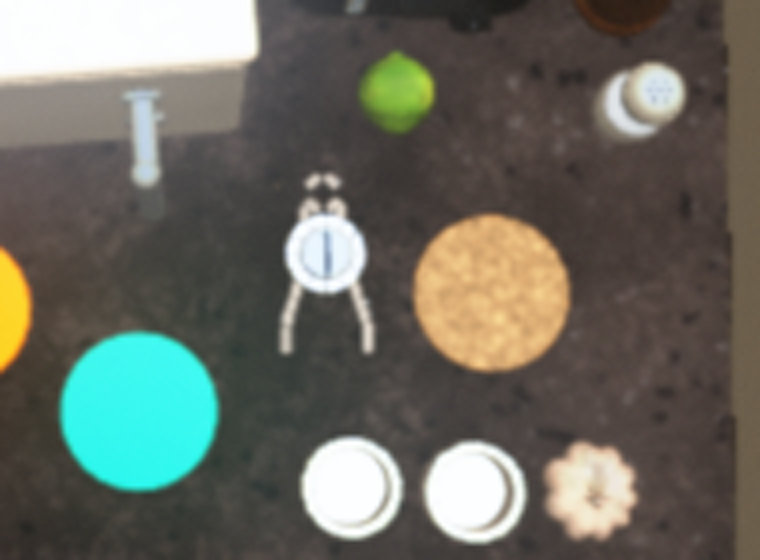

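The crop shows two ramekins, the timer with its jaws away from the robot, the cork coaster at crop (492,292), and the handle bar at crop (143,97) to (146,178). There is no third pot. Next I refine the handle position and the fridge yaw.

Run:
```python
from h import *
s=snapshot("top"); t=snapshot("scene")
print(onz(s,(194,265.6),257),onz(s,(214.5,266.5),75))
a,b=onz(s,(190.5,230),280),onz(s,(185.5,294.5),280); print(a,b,np.arctan2(b[0]-a[0],-(b[1]-a[1])))
for p in [(575,-76,257),(575,-76,75),(575,-76,204)]: print(proj(s,p),proj(t,p))
import cv2
A=cv2.resize(t["pixels"][70:260,190:380],None,fx=4,fy=4,interpolation=cv2.INTER_CUBIC)[:600]
cv2.imwrite("pics/crop2.png",A)
```

```text
[612.00893359 -72.05524755 257.        ] [593.41730401 -69.49802473  75.        ]
[614.31642077  -6.76739449 280.        ] [ 624.94157204 -125.98948438  280.        ] 0.08888583083104698
(np.float64(213.43380003409217), np.float64(267.417532448532)) (np.float64(182.0367758447054), np.float64(273.65370336566684))
(np.float64(222.68030770399238), np.float64(269.28168699713706)) (np.float64(216.80439606261146), np.float64(275.5861804022709))
(np.float64(216.4724453027214), np.float64(268.03014259296003)) (np.float64(193.44179938287633), np.float64(274.2876249844405))
```

View pics/crop2.png

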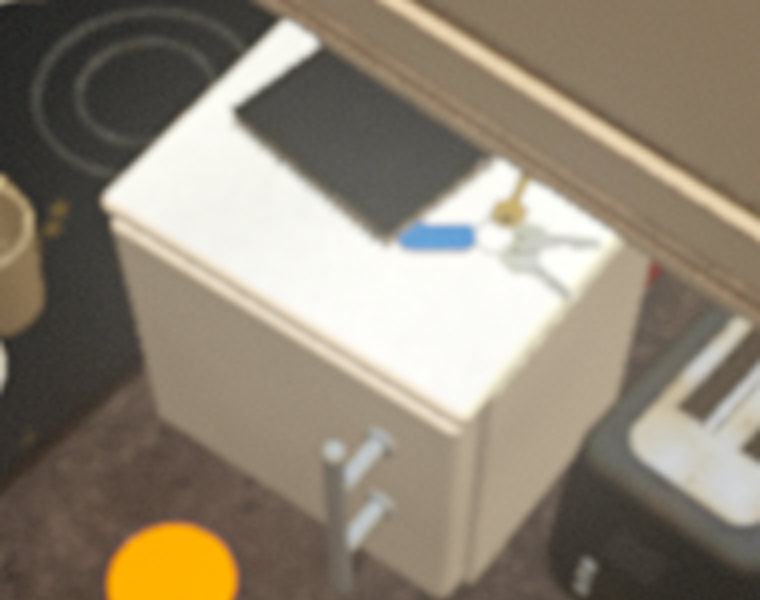

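The handle bar top in this crop, at (335,450), matches a bar axis at about (575,-75.5) and fridge yaw 0.087. Items on the fridge top are flat. First I raise the arm and square the tool.

Request:
apply_moves:
  plan: "1 0 0 -0.8 -0.8; 1 0 0 -0.8 -0.8; 1 0 0 -0.8 -0.8; 1 0 0 -0.8 -0.82; 1 0 0 0 0"
  squeeze: 25

```text
clock: 3.62
tool_pos: [207.1, 591.5, 340.0]
eef_rot: [0.001, -0.003, 1.0, 0.004]
ft_force: [0.3, 1.1, 0.1]
gripper_width: 1.003
gripper_force: 0.0
```

Request:
apply_moves:
  plan: "1 -0.37 -0.92 0 0; 1 -0.37 -0.92 0 0; 1 -0.37 -0.92 0 0; 1 -0.37 -0.92 0 0; 1 -0.37 -0.92 0 0; 1 -0.37 -0.92 0 0; 1 -0.37 -0.92 0 0; 1 -0.37 -0.92 0 0"

```text
clock: 4.28
tool_pos: [325.3, 293.6, 333.4]
eef_rot: [0.0, 0.0, 1.0, 0.0]
ft_force: [0.9, 0.5, 0.0]
gripper_width: 1.002
gripper_force: 0.0
```

Request:
apply_moves:
  plan: "1 -0.37 -0.92 0 0; 1 -0.37 -0.92 0 0; 1 -0.37 -0.92 0 0; 1 -0.37 -0.92 0 0; 1 -0.37 -0.92 0 0; 1 -0.37 -0.92 0 0; 1 -0.37 -0.92 0 0; 1 -0.37 -0.92 0 0"

```text
clock: 4.95
tool_pos: [443.8, -0.9, 333.7]
eef_rot: [0.0, 0.0, 1.0, 0.0]
ft_force: [1.0, 0.8, -0.2]
gripper_width: 1.0
gripper_force: 0.0
```

Request:
apply_moves:
  plan: "1 -0.37 -0.92 0 0; 1 -0.37 -0.92 0 0; 1 0 0 0 0; 1 0 0 0 0"

```text
clock: 5.28
tool_pos: [473.3, -74.2, 333.2]
eef_rot: [-0.0, 0.002, 1.0, -0.0]
ft_force: [-0.6, 0.9, 0.4]
gripper_width: 1.003
gripper_force: 0.0
```

Request:
apply_moves:
  plan: "1 -0.85 0 0 0; 1 -0.85 -0.03 0 0; 1 -0.85 0 0 0; 1 0 0 0.9 0; 1 0 0 0.9 0; 1 0 0 0.9 0; 1 0 0 0.18 0; 1 0 0 0 0"

```text
clock: 5.95
tool_pos: [574.1, -72.4, 216.8]
eef_rot: [-0.002, -0.001, 1.0, 0.0]
ft_force: [0.2, 0.9, 1.5]
gripper_width: 0.999
gripper_force: 0.0
```

Request:
apply_moves:
  plan: "-1 0 0 0 0; -1 0 0 0 0; -1 0 0 0 0; -1 0 0 0 0; -1 0 0 0 0; -1 0 0 0 0"
  squeeze: 25

```text
clock: 6.45
tool_pos: [575.4, -73.5, 218.8]
eef_rot: [0.0, -0.0, 1.0, 0.0]
ft_force: [-1.1, 0.1, 0.0]
gripper_width: 0.61
gripper_force: 0.0
```

Request:
apply_moves:
  plan: "-1 0 0 0 0; -1 0 0 0 0; -1 0 0 0 0; -1 0 0 0 0; -1 0 0 0 0; -1 0 0 0 0; -1 0 0 0 0; -1 0 0 0 0"

```text
clock: 7.12
tool_pos: [575.2, -73.7, 218.3]
eef_rot: [-0.0, -0.0, 1.0, -0.0]
ft_force: [-0.2, -0.4, 0.2]
gripper_width: 0.143
gripper_force: 25.0
```

Run:
```python
import numpy as np
f=np.radians(-101.3-np.arange(0,86,6)); p=213.6*np.c_[np.cos(f),np.sin(f)]; d=np.diff(p,axis=0)
print("; ".join("-1 %.2f %.2f 0 0"%(-a/40,b/40) for a,b in d)); print(p[-1]-p[0])
```

```text
-1 0.54 0.14 0 0; -1 0.52 0.19 0 0; -1 0.50 0.25 0 0; -1 0.47 0.30 0 0; -1 0.44 0.35 0 0; -1 0.40 0.39 0 0; -1 0.36 0.43 0 0; -1 0.31 0.47 0 0; -1 0.26 0.49 0 0; -1 0.21 0.52 0 0; -1 0.15 0.54 0 0; -1 0.09 0.55 0 0; -1 0.04 0.56 0 0; -1 -0.02 0.56 0 0
[-170.83269912  229.18964854]
```

Width 0.143·94 = 13.4 mm, so the bar is gripped. Now I swing the door open.

Request:
apply_moves:
  plan: "-1 0.54 0.14 0 0; -1 0.52 0.19 0 0; -1 0.50 0.25 0 0; -1 0.47 0.30 0 0; -1 0.44 0.35 0 0; -1 0.40 0.39 0 0; -1 0.36 0.43 0 0"

```text
clock: 7.7
tool_pos: [443.7, 6.2, 218.1]
eef_rot: [-0.001, 0.001, 1.0, -0.001]
ft_force: [-3.5, -7.6, 2.4]
gripper_width: 0.142
gripper_force: 25.0
```

Request:
apply_moves:
  plan: "-1 0.31 0.47 0 0; -1 0.26 0.49 0 0; -1 0.21 0.52 0 0; -1 0.15 0.54 0 0; -1 0.09 0.55 0 0; -1 0.04 0.56 0 0; -1 -0.02 0.56 0 0; -1 0 0 0 0"

```text
clock: 8.37
tool_pos: [403.4, 159.5, 218.0]
eef_rot: [-0.001, -0.002, 1.0, 0.0]
ft_force: [-10.0, 2.2, 5.4]
gripper_width: 0.142
gripper_force: 25.0
```

Request:
apply_moves:
  plan: "-0.3 0 0 0 0; -0.3 0 0 0 0; -0.3 0 0 0 0; -0.3 0 0 0 0; -0.3 0 0 -0.9 0; -0.3 0 0 -0.9 0; -0.3 0 0 -0.9 0; -0.3 0 0 -0.5 0"

```text
clock: 9.03
tool_pos: [405.0, 155.7, 350.0]
eef_rot: [0.002, 0.0, 1.0, 0.001]
ft_force: [-0.0, 0.1, 0.5]
gripper_width: 0.351
gripper_force: 0.0
```

Request:
apply_moves:
  plan: "1 0 -0.9 0 0; 1 0 -0.9 0 0; 1 0 -0.9 0 0; 1 0 -0.9 0 0; 1 0 -0.9 0 0; 1 0 -0.9 0 0; 1 0 -0.9 0 0; 1 0 0 0 0"

```text
clock: 9.7
tool_pos: [403.7, -102.3, 346.7]
eef_rot: [0.001, 0.004, 1.0, 0.0]
ft_force: [0.4, -0.3, 1.0]
gripper_width: 0.879
gripper_force: 0.0
```

Run:
```python
from h import *
S={c:snapshot(c) for c in("scene","top")}
H=dict(fridge_door_hinge=200,handle_top=232,handle_mid=165,door_shelf=180,tin=180,pot_1=0,timer=0)
for l,z in H.items():
    for c in S: print(l,c,[(np.round(r["position"]).tolist(),np.round(onz(S[c],r["position"],z)[:2]).tolist(),round(r["score"],2)) for r in finder.mark_of(l,c)])
A=cv2.resize(S["top"]["pixels"][120:320,100:360],None,fx=3,fy=3,interpolation=cv2.INTER_CUBIC)
cv2.imwrite("pics/crop3.png",A)
```

```text
fridge_door_hinge scene [([315.0, 287.0], [381.0, -287.0], 0.59)]
fridge_door_hinge top [([194.0, 163.0], [618.0, 136.0], 0.9)]
handle_top scene [([180.0, 151.0], [400.0, 158.0], 0.83)]
handle_top top [([304.0, 148.0], [402.0, 150.0], 0.72), ([294.0, 379.0], [426.0, -288.0], 0.43)]
handle_mid scene [([190.0, 163.0], [411.0, 159.0], 0.75)]
handle_mid top [([301.0, 150.0], [404.0, 162.0], 0.75)]
door_shelf scene [([312.0, 287.0], [387.0, -281.0], 0.45)]
door_shelf top [([248.0, 206.0], [512.0, 49.0], 0.91)]
tin scene []
tin top []
pot_1 scene [([294.0, 267.0], [417.0, -186.0], 0.84), ([315.0, 288.0], [412.0, -263.0], 0.56), ([175.0, 286.0], [728.0, 19.0], 0.29)]
pot_1 top [([291.0, 346.0], [423.0, -258.0], 0.62), ([291.0, 313.0], [422.0, -180.0], 0.43)]
timer scene [([253.0, 300.0], [563.0, -175.0], 0.61)]
timer top [([232.0, 312.0], [560.0, -176.0], 0.77)]
```

View pics/crop3.png

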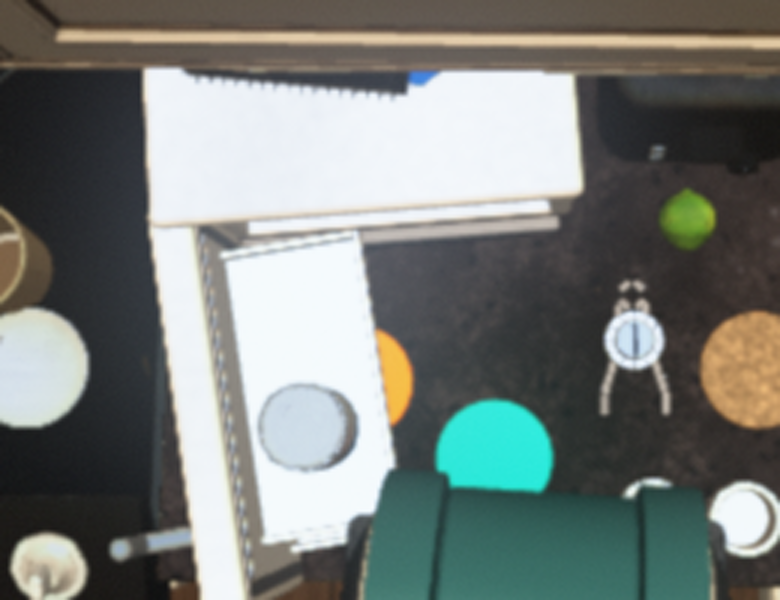

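The crop shows the door open at roughly 1.47 rad, the tin standing in the shelf with its top at crop (303,427), and the handle at crop (122,548).

Run:
```python
from h import *
s=snapshot("top")
f=lambda x,y:(120+(y+.5)/3-.5,100+(x+.5)/3-.5)
print("handle",onz(s,f(122,549),257),"tin",onz(s,f(303,427),252),"cork",onz(s,(170+292.5/4,230+491.5/4),7))
print("inner top edge of door",onz(s,f(195,229),262),onz(s,f(245,590),262))
print("tray lip",onz(s,f(360,232),196),onz(s,f(396,465),196),"tray left",onz(s,f(222,258),196))
for n,(x,y) in dict(p1=(352.5,489),p2=(475,492)).items(): print(n,onz(s,(170+y/4,230+x/4),45))
```

```text
handle [406.60224721 156.47708975 257.        ] tin [482.62639877  47.97644915 252.        ] cork [ 535.05152297 -273.22447057    7.        ]
inner top edge of door [605.41413893 118.00699059 262.        ] [383.17182337  78.879625   262.        ]
tray lip [614.30824921  22.25276062 196.        ] [459.28773634  -5.41323336 196.        ] tray left [595.69548975 114.4680896  196.        ]
p1 [ 420.75346432 -188.15457979   45.        ]
p2 [ 419.87507315 -257.49863864   45.        ]
```

Request:
apply_moves:
  plan: "1 0 0 0 1; 1 0 0 0 1; 1 0 0 0 1; 1 0 0 0 1; 1 0 0 0 1; 1 0 0 0 1; 1 0 0 0 1; 1 0 0 0 1"

```text
clock: 11.22
tool_pos: [404.4, -96.1, 346.3]
eef_rot: [-0.0, 0.409, 0.913, -0.0]
ft_force: [0.2, 0.4, -0.5]
gripper_width: 0.997
gripper_force: 0.0
```

Request:
apply_moves:
  plan: "1 0 0 0 1; 1 0 0 0 1; 1 0 0 0 1; 1 0 0 0 1; 1 0 0 0 1; 1 0 0 0 1; 1 0 0 0 1; 1 0 0 0 0"

```text
clock: 11.88
tool_pos: [404.4, -96.1, 346.3]
eef_rot: [0.0, 0.709, 0.705, -0.0]
ft_force: [-0.0, 0.1, 0.0]
gripper_width: 0.999
gripper_force: 0.0
```

Request:
apply_moves:
  plan: "1 0.72 0.39 0 0; 1 0.72 0.39 0 0; 1 0.72 0.39 0 0; 1 0.72 0.39 0 0; 1 0.72 0.39 0 0; 1 0 0 0 0; 1 0 0 0.8 0; 1 0 0 0.8 0"

```text
clock: 12.55
tool_pos: [483.2, 48.5, 282.1]
eef_rot: [0.001, 0.705, 0.709, 0.001]
ft_force: [0.9, -0.3, -0.9]
gripper_width: 1.001
gripper_force: 0.0
```

Request:
apply_moves:
  plan: "1 0 0 0.8 0; 1 0 0 0.8 0; 1 0 0 0 0; -1 0 0 0 0; -1 0 0 0 0; -1 0 0 0 0; -1 0 0 0 0; -1 0 0 0 0"
  squeeze: 20

```text
clock: 13.22
tool_pos: [482.9, 48.1, 219.4]
eef_rot: [0.0, 0.707, 0.707, 0.001]
ft_force: [-0.1, 0.6, 0.4]
gripper_width: 0.687
gripper_force: 0.0
```

Request:
apply_moves:
  plan: "-1 0 0 0 0; -1 0 0 0 0; -1 0 0 0 0; -1 0 0 0 0; -1 0 0 0 0"

```text
clock: 13.63
tool_pos: [482.7, 48.1, 218.9]
eef_rot: [0.0, 0.707, 0.707, 0.0]
ft_force: [-0.7, -0.1, 8.3]
gripper_width: 0.605
gripper_force: 20.0
```

Request:
apply_moves:
  plan: "-1 0 0 -0.6 0; -1 0 0 -0.65 0; -1 -0.8 0.13 0 0; -1 -0.8 0.13 0 0; -1 -0.8 0.13 0 0; -1 -0.8 0.13 0 0; -1 -0.8 0.13 0 0; -1 -0.8 0.13 0 0"

```text
clock: 14.3
tool_pos: [513.5, -145.5, 268.4]
eef_rot: [0.0, 0.707, 0.707, 0.0]
ft_force: [0.6, 0.0, -1.9]
gripper_width: 0.602
gripper_force: 20.0
```

Request:
apply_moves:
  plan: "-1 -0.8 0.13 0 0; -1 -0.8 0.13 0 0; -1 -0.8 0.13 0.0 0; -1 -0.83 0.14 0.0 0; -1 0 0 0.8 0; -1 0 0 0.8 0; -1 0 0 0.8 0; -1 0 0 0.8 0"

```text
clock: 14.97
tool_pos: [534.7, -273.2, 138.9]
eef_rot: [0.0, 0.707, 0.707, -0.0]
ft_force: [0.4, 0.2, -1.6]
gripper_width: 0.605
gripper_force: 20.0
```

Request:
apply_moves:
  plan: "-1 0 0 0.7 0; -1 0 0 0.7 0; -1 0 0 0.5 0; -1 0 0 0.25 0; -1 0 0 0.12 0; -1 0 0 0 0; -1 0 0 0 0"

```text
clock: 15.55
tool_pos: [535.4, -273.6, 50.5]
eef_rot: [0.001, 0.707, 0.707, 0.0]
ft_force: [-0.7, 0.0, -1.8]
gripper_width: 0.604
gripper_force: 20.0
```

Request:
apply_moves:
  plan: "-1 0 0 0.05 0; -1 0 0 0.04 0; -1 0 0 0.02 0; -1 0 0 0 0; -1 0 0 0 0"

```text
clock: 15.97
tool_pos: [535.3, -273.3, 46.0]
eef_rot: [0.0, 0.707, 0.707, 0.0]
ft_force: [-1.7, 1.5, 8.4]
gripper_width: 0.606
gripper_force: 20.0
```

Request:
apply_moves:
  plan: "1 0 0 0 0; 1 0 0 0 0; 1 0 0 0 0; 1 0 0 0 0; 1 0 0 0 0; 1 0 0 -0.7 0; 1 0 0 -0.7 0; 1 0 0 -0.7 0"

```text
clock: 16.63
tool_pos: [534.5, -273.3, 130.0]
eef_rot: [-0.0, 0.707, 0.707, -0.0]
ft_force: [-0.7, -0.1, 0.1]
gripper_width: 1.0
gripper_force: 0.0
```

Request:
apply_moves:
  plan: "1 0.13 -0.95 0 0; 1 0.13 -0.95 0 0; 1 0.14 -0.95 0 0; 1 0 0 0 0; 1 0 0 0 0"

```text
clock: 17.05
tool_pos: [419.8, -256.9, 129.5]
eef_rot: [-0.0, 0.707, 0.707, 0.001]
ft_force: [1.2, -0.8, 0.7]
gripper_width: 0.999
gripper_force: 0.0
```

Run:
```python
from h import *
S={c:snapshot(c) for c in("scene","top")}
print(arm.state()["tool_pos"])
for l,z in dict(tin=7,pot_1=0,timer=0).items():
    for c in S: print(l,c,[(np.round(r["position"]).tolist(),np.round(onz(S[c],r["position"],z)[:2]).tolist(),round(r["score"],2)) for r in finder.mark_of(l,c)])
im=np.hstack([S["top"]["pixels"][170:330,200:420],S["scene"]["pixels"][220:380,200:420]])
cv2.imwrite("pics/c4.png",cv2.resize(im,None,fx=1.8,fy=1.8,interpolation=cv2.INTER_CUBIC))
```

```text
[ 421.72399825 -257.2865064   129.42209136]
tin scene [([283.0, 322.0], [536.0, -277.0], 0.51)]
tin top [([242.0, 352.0], [537.0, -271.0], 0.8), ([303.0, 145.0], [389.0, 215.0], 0.52)]
pot_1 scene [([314.0, 288.0], [413.0, -261.0], 0.45), ([292.0, 267.0], [420.0, -182.0], 0.4)]
pot_1 top [([287.0, 316.0], [431.0, -187.0], 0.92), ([291.0, 343.0], [422.0, -249.0], 0.64), ([244.0, 353.0], [533.0, -275.0], 0.57)]
timer scene []
timer top [([230.0, 312.0], [566.0, -176.0], 0.93)]
```

View pics/c4.png

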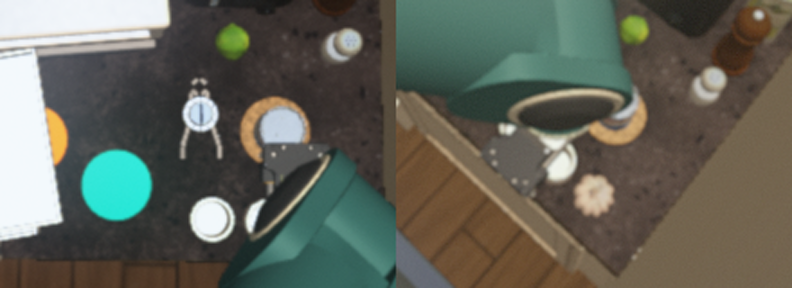

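The picture shows the tin standing on the cork (left half, (280,128)), with both pots and the timer in place.

Request:
apply_moves:
  plan: "1 0 0 0.8 0; 1 0 0 0.8 0; 1 0 0 0.75 0; 1 0 0 0.4 0; 1 0 0 0 0; -1 0 0 0 0; -1 0 0 0 0; -1 0 0 0 0"
  squeeze: 15

```text
clock: 18.12
tool_pos: [421.7, -257.6, 20.4]
eef_rot: [0.001, 0.707, 0.707, 0.0]
ft_force: [-0.6, 0.2, 0.4]
gripper_width: 0.827
gripper_force: 0.0
```

Request:
apply_moves:
  plan: "-1 0 0 0 0; -1 0 0 0 0; -1 0 0 0 0; -1 0 0 0 0; -1 0 0 0 0; -1 0 0 0 0"

```text
clock: 18.62
tool_pos: [421.1, -257.3, 19.5]
eef_rot: [0.0, 0.707, 0.707, 0.0]
ft_force: [-1.6, 1.6, 8.0]
gripper_width: 0.579
gripper_force: 15.0
```

Request:
apply_moves:
  plan: "-1 0 0 -0.5 0; -1 0 0 -0.95 0; -1 0 0 -0.95 0; -1 0 0 -0.95 0; -1 0 0 -0.95 0; -1 0 0 -0.95 0; -1 0 0 -0.5 0; -1 0 0 0 0"

```text
clock: 19.28
tool_pos: [422.3, -258.1, 253.2]
eef_rot: [0.003, 0.707, 0.707, 0.002]
ft_force: [1.4, 0.1, -0.8]
gripper_width: 0.58
gripper_force: 15.0
```

Request:
apply_moves:
  plan: "-1 0.88 0.35 0 0; -1 0.88 0.35 0 0; -1 0.88 0.35 0 0; -1 0.88 0.35 0 0; -1 0.88 0.35 0 0; -1 0.88 0.35 0 0; -1 0.88 0.35 0 0; -1 0 0 0 0"

```text
clock: 19.95
tool_pos: [520.0, -3.5, 247.7]
eef_rot: [-0.001, 0.704, 0.71, -0.0]
ft_force: [0.8, 0.5, -0.9]
gripper_width: 0.586
gripper_force: 15.0
```

Request:
apply_moves:
  plan: "-1 0.88 0.35 0 0; -1 0.88 0.35 0 0; -1 0 0 0 0; -1 0 0 0 0"

```text
clock: 20.28
tool_pos: [546.5, 61.5, 247.7]
eef_rot: [-0.0, 0.706, 0.708, -0.001]
ft_force: [-0.3, -0.3, -1.6]
gripper_width: 0.587
gripper_force: 15.0
```

Run:
```python
from h import *
S={c:snapshot(c) for c in("scene","top")}
print(arm.state()["tool_pos"],arm.state()["gripper_width"])
for l,z in dict(door_shelf=180,handle_top=232,handle_mid=165,fridge_door_hinge=200,pot_1=0,timer=0).items():
    for c in S: print(l,c,[(np.round(r["position"]).tolist(),np.round(onz(S[c],r["position"],z)[:2]).tolist(),round(r["score"],2)) for r in finder.mark_of(l,c)])
im=np.hstack([S["top"]["pixels"][170:330,100:320],S["scene"]["pixels"][100:260,120:340]])
cv2.imwrite("pics/c5.png",cv2.resize(im,None,fx=1.8,fy=1.8,interpolation=cv2.INTER_CUBIC))
```

```text
[546.32111638  58.92728375 248.31773501] 0.5833243219522058
door_shelf scene [([186.0, 218.0], [509.0, 55.0], 0.9)]
door_shelf top [([247.0, 206.0], [514.0, 48.0], 0.59), ([217.0, 310.0], [577.0, -161.0], 0.4), ([252.0, 313.0], [507.0, -167.0], 0.27)]
handle_top scene [([179.0, 151.0], [402.0, 160.0], 0.94)]
handle_top top []
handle_mid scene [([190.0, 161.0], [408.0, 162.0], 0.89)]
handle_mid top []
fridge_door_hinge scene [([140.0, 223.0], [608.0, 134.0], 0.8)]
fridge_door_hinge top []
pot_1 scene [([293.0, 269.0], [423.0, -187.0], 0.93), ([168.0, 222.0], [616.0, 190.0], 0.8), ([186.0, 215.0], [557.0, 158.0], 0.72), ([263.0, 286.0], [515.0, -167.0], 0.68)]
pot_1 top [([228.0, 198.0], [568.0, 97.0], 0.63), ([289.0, 316.0], [426.0, -185.0], 0.59)]
timer scene []
timer top [([232.0, 312.0], [560.0, -176.0], 0.76)]
```

View pics/c5.png

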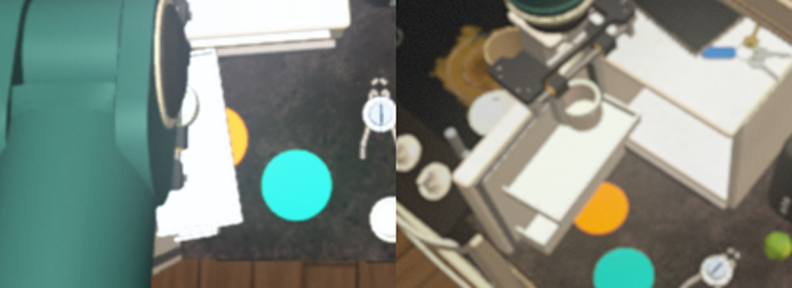

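The pot hangs over the hinge end of the shelf (right half, (575,105)). Next I lower it.

Request:
apply_moves:
  plan: "-1 0 0 0.5 0; -1 0 0 0.4 0; -1 0 0 0.15 0; -1 0 0 0.08 0; -1 0 0 0.04 0; -1 0 0 0 0; -1 0 0 0 0"

```text
clock: 21.57
tool_pos: [547.1, 59.6, 203.0]
eef_rot: [0.0, 0.707, 0.707, 0.0]
ft_force: [0.9, -0.3, -1.9]
gripper_width: 0.585
gripper_force: 15.0
```

Request:
apply_moves:
  plan: "-1 0 0 0.04 0; -1 0 0 0.03 0; -1 0 0 0.02 0; -1 0 0 0 0; -1 0 0 0 0"

```text
clock: 21.98
tool_pos: [547.1, 59.5, 199.5]
eef_rot: [0.0, 0.707, 0.707, 0.0]
ft_force: [-4.0, -1.0, 9.8]
gripper_width: 0.588
gripper_force: 15.0
```

Request:
apply_moves:
  plan: "0.55 0 0 0 0; 0.55 0 0 0 0; 0.55 0 0 0 0; 0.55 0 0 0 0; 0.55 0 0 -0.6 0; 0.55 0 0 -0.75 0; 1 -0.85 -0.43 0 0; 1 -0.85 -0.43 0 0"

```text
clock: 22.65
tool_pos: [512.8, -8.1, 253.7]
eef_rot: [0.001, 0.706, 0.708, 0.001]
ft_force: [0.4, -1.7, -0.0]
gripper_width: 0.881
gripper_force: 0.0
```

Request:
apply_moves:
  plan: "1 -0.88 -0.45 0 0; 1 -0.88 -0.45 0 0; 1 -0.88 -0.45 0 0; 1 -0.88 -0.45 0 0; 1 -0.93 -0.49 0 0; 1 0 0 0.7 0; 1 0 0 0.7 0; 1 0 0 0.7 0"

```text
clock: 23.32
tool_pos: [420.9, -186.7, 168.1]
eef_rot: [0.001, 0.707, 0.707, 0.001]
ft_force: [0.9, -0.3, -0.5]
gripper_width: 1.005
gripper_force: 0.0
```

Run:
```python
from h import *
S={c:snapshot(c) for c in("scene","top")}
print(arm.state()["tool_pos"],arm.state()["gripper_width"])
for l,z in dict(pot_1=0,timer=0).items():
    for c in S: print(l,c,[(np.round(r["position"]).tolist(),np.round(onz(S[c],r["position"],z)[:2]).tolist(),np.round(onz(S[c],r["position"],180)[:2]).tolist(),round(r["score"],2)) for r in finder.mark_of(l,c)])
im=np.hstack([S["top"]["pixels"][170:330,140:360],S["scene"]["pixels"][120:280,140:360]])
cv2.imwrite("pics/c6.png",cv2.resize(im,None,fx=1.8,fy=1.8,interpolation=cv2.INTER_CUBIC))
```

```text
[ 419.0635577  -185.62557782  165.948143  ] 1.0001086344962071
pot_1 scene [([294.0, 271.0], [424.0, -193.0], [394.0, -228.0], 0.66), ([176.0, 292.0], [738.0, 5.0], [652.0, -66.0], 0.6)]
pot_1 top [([229.0, 198.0], [565.0, 96.0], [551.0, 66.0], 0.78)]
timer scene [([252.0, 297.0], [559.0, -168.0], [505.0, -208.0], 0.78)]
timer top [([228.0, 310.0], [570.0, -172.0], [555.0, -161.0], 0.93)]
```

View pics/c6.png

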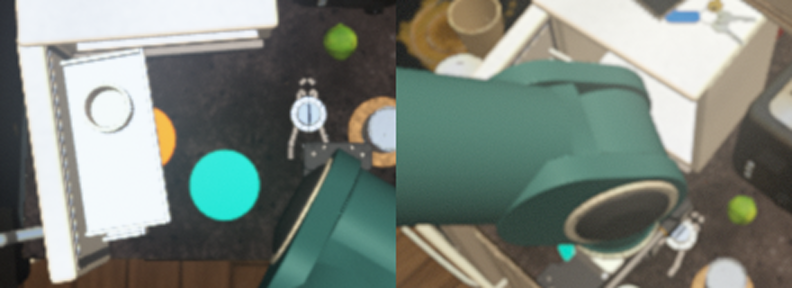

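The first pot stands in the shelf (left half, (107,108)). Next I take the second pot.

Request:
apply_moves:
  plan: "1 0 0 0.9 0; 1 0 0 0.9 0; 1 0 0 0.9 0; 1 -0.03 0 0.7 0; 1 0 0 0.25 0; 1 0 0 0 0; -1 0 0 0 0; -1 0 0 0 0"

```text
clock: 24.28
tool_pos: [422.4, -187.6, 24.6]
eef_rot: [0.001, 0.707, 0.707, 0.001]
ft_force: [0.0, 0.4, 0.9]
gripper_width: 0.892
gripper_force: 0.0
```

Request:
apply_moves:
  plan: "-1 0 0 0 0; -1 0 0 0 0; -1 0 0 0 0; -1 0 0 0 0; -1 0 0 0 0; -1 0 0 0 0; -1 0 0 0 0"

```text
clock: 24.87
tool_pos: [421.3, -187.3, 23.0]
eef_rot: [0.0, 0.707, 0.707, 0.0]
ft_force: [-1.2, 2.7, 9.0]
gripper_width: 0.569
gripper_force: 14.9
```

Request:
apply_moves:
  plan: "-1 0 0 -0.5 0; -1 0 0 -0.95 0; -1 0 0 -0.95 0; -1 0 0 -0.95 0; -1 0 0 -0.95 0; -1 0 0 -0.95 0; -1 0 0 -0.5 0; -1 0 0 0 0"

```text
clock: 25.53
tool_pos: [422.5, -187.9, 256.6]
eef_rot: [0.002, 0.707, 0.707, 0.002]
ft_force: [1.0, 0.9, -1.4]
gripper_width: 0.564
gripper_force: 14.9
```

Request:
apply_moves:
  plan: "-1 0.83 0.15 0 0; -1 0.83 0.15 0 0; -1 0.83 0.15 0 0; -1 0.83 0.15 0 0; -1 0.83 0.15 0 0; -1 0.83 0.15 0 0; -1 0.83 0.14 0 0; -1 0 0 0 0"

```text
clock: 26.2
tool_pos: [462.4, 51.0, 251.5]
eef_rot: [-0.001, 0.705, 0.71, -0.001]
ft_force: [-0.0, 0.7, -1.5]
gripper_width: 0.569
gripper_force: 15.0
```

Request:
apply_moves:
  plan: "-1 0 0 0.5 0; -1 0 0 0.4 0; -1 0 0 0.15 0; -1 0 0 0.06 0; -1 0 0 0 0; -1 0 0 0 0"

```text
clock: 26.7
tool_pos: [462.8, 45.0, 208.7]
eef_rot: [0.0, 0.707, 0.707, 0.0]
ft_force: [-0.6, -0.3, 0.0]
gripper_width: 0.565
gripper_force: 15.0
```

Request:
apply_moves:
  plan: "-1 0 0 0.07 0; -1 0 0 0.04 0; -1 0 0 0.03 0; -1 0 0 0.02 0; -1 0 0 0 0; -1 0 0 0 0"

```text
clock: 27.2
tool_pos: [462.9, 44.9, 202.7]
eef_rot: [0.0, 0.707, 0.707, 0.0]
ft_force: [-4.7, -1.3, 14.0]
gripper_width: 0.568
gripper_force: 15.0
```

Request:
apply_moves:
  plan: "0.4 0 0 0 0; 0.4 0 0 0 0; 0.4 0 0 0 0; 0.4 0 0 0 0; 0.4 0 0 -0.6 0; 0.4 0 0 -0.9 0; 0.4 0 0 -0.9 0; 0.4 0 0 0 0"

```text
clock: 27.87
tool_pos: [464.7, 45.2, 303.6]
eef_rot: [0.002, 0.707, 0.707, 0.003]
ft_force: [0.3, 0.2, 1.5]
gripper_width: 0.699
gripper_force: 0.0
```

Request:
apply_moves:
  plan: "0.4 -0.8 0 0 0; 0.4 -0.9 0 0 0; 0.4 -0.9 0 0 0; 0.4 -0.9 0 0 0; 0.4 -0.9 0 0 0; 0.4 -0.8 0 0 0; 0.4 0 0 0 0; 0.4 0 0 0 0"

```text
clock: 28.53
tool_pos: [462.3, -164.3, 297.8]
eef_rot: [0.0, 0.708, 0.706, -0.0]
ft_force: [0.5, 0.6, -0.1]
gripper_width: 0.699
gripper_force: 0.0
```

Run:
```python
from h import *
S={c:snapshot(c) for c in("scene","top")}
print(arm.state()["tool_pos"],arm.state()["gripper_width"])
for l,z in dict(pot_1=180,timer=0,timer_grip=12,timer_mouth=12,tin=7,handle_top=232).items():
    for c in S: print(l,c,[(np.round(r["position"]).tolist(),np.round(onz(S[c],r["position"],z)[:2]).tolist(),round(r["score"],2)) for r in finder.mark_of(l,c)])
im=np.hstack([S["top"]["pixels"][170:330,100:320],S["scene"]["pixels"][120:280,140:360]])
cv2.imwrite("pics/c7.png",cv2.resize(im,None,fx=1.8,fy=1.8,interpolation=cv2.INTER_CUBIC))
```

```text
[ 462.7083311  -162.18289773  297.70599318] 0.698196186757685
pot_1 scene [([204.0, 206.0], [452.0, 39.0], 0.77)]
pot_1 top [([230.0, 203.0], [548.0, 57.0], 0.8), ([270.0, 206.0], [467.0, 47.0], 0.78)]
timer scene [([251.0, 297.0], [562.0, -167.0], 0.73), ([283.0, 323.0], [537.0, -277.0], 0.48)]
timer top []
timer_grip scene [([264.0, 286.0], [509.0, -169.0], 0.7)]
timer_grip top [([269.0, 204.0], [469.0, 77.0], 0.73), ([199.0, 387.0], [640.0, -355.0], 0.59), ([248.0, 205.0], [518.0, 76.0], 0.55), ([302.0, 145.0], [393.0, 212.0], 0.2)]
timer_mouth scene [([244.0, 308.0], [592.0, -178.0], 0.9)]
timer_mouth top []
tin scene [([285.0, 320.0], [527.0, -275.0], 0.56)]
tin top [([240.0, 351.0], [544.0, -268.0], 0.6)]
handle_top scene []
handle_top top [([303.0, 141.0], [405.0, 161.0], 0.93)]
```

View pics/c7.png

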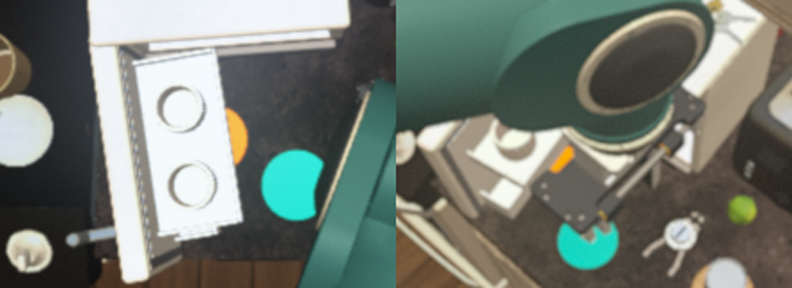

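Both pots stand in the tray (left half, (182,107) and (191,185)). I turn the tool back and go to the handle.

Request:
apply_moves:
  plan: "-0.3 0 0 0 -1; -0.3 0 0 0 -1; -0.3 0 0 0 -1; -0.3 0 0 0 -1; -0.3 0 0 0 -1; -0.3 0 0 0 -1; -0.3 0 0 0 -1; -0.3 0 0 0 -1"

```text
clock: 29.9
tool_pos: [462.6, -162.9, 297.9]
eef_rot: [0.0, 0.356, 0.935, -0.0]
ft_force: [0.6, -0.3, 0.2]
gripper_width: 0.346
gripper_force: 0.0
```

Request:
apply_moves:
  plan: "-0.3 0 0 0 -1; -0.3 0 0 0 -1; -0.3 0 0 0 -1; -0.3 0 0 0 -1; -0.3 0 0 0 -1; -0.3 0 0 0 -1; -0.3 0 0 0 -1; -0.3 0 0 0 0"

```text
clock: 30.57
tool_pos: [462.6, -162.9, 297.9]
eef_rot: [-0.0, -0.003, 1.0, -0.0]
ft_force: [0.1, 0.6, -0.6]
gripper_width: 0.351
gripper_force: 0.0
```

Request:
apply_moves:
  plan: "-0.3 0.2 0.9 -0.1 0; -0.3 0.2 0.9 -0.1 0; -0.3 0.2 0.9 -0.1 0; -0.3 0.2 0.9 -0.1 0; -0.3 0.2 0.9 -0.1 0; -0.3 0.2 0.9 0 0; -0.3 0 0 0 0; -0.3 0 0 0 0"

```text
clock: 31.23
tool_pos: [414.2, 54.5, 318.0]
eef_rot: [0.0, -0.0, 1.0, 0.0]
ft_force: [1.0, -0.9, -0.3]
gripper_width: 0.349
gripper_force: 0.0
```

Run:
```python
from h import *
s=snapshot("scene");t=snapshot("top")
for c,q in(("scene",s),("top",t)):
  for l,z in(("handle_top",232),("handle_mid",165)): print(l,c,[(np.round(r["position"],1).tolist(),np.round(onz(q,r["position"],z)[:2]).tolist(),round(r["score"],2)) for r in finder.mark_of(l,c)])
print(arm.state()["tool_pos"],arm.state()["eef_rot"])
```

```text
handle_top scene [([177.6, 151.9], [404.0, 161.0], 0.65), ([284.5, 321.2], [468.0, -303.0], 0.16)]
handle_mid scene [([191.0, 163.5], [411.0, 156.0], 0.57)]
handle_top top []
handle_mid top []
[414.6983609   52.32512202 317.8165434 ] [-4.29974029e-05  9.45234167e-04  9.99999549e-01 -7.82675694e-05]
```

Request:
apply_moves:
  plan: "-0.3 0.09 0.88 0 0; -0.3 0.09 0.88 0 0; -0.3 0.09 0.88 0 0; -0.3 0 0 0 0; -0.3 0 0 0.8 0; -0.3 0 0 0.8 0; -0.3 0 0 0.8 0; -0.3 0 0 0 0"

```text
clock: 32.2
tool_pos: [401.5, 157.1, 217.3]
eef_rot: [-0.003, 0.0, 1.0, -0.002]
ft_force: [-1.1, -0.4, -1.0]
gripper_width: 0.355
gripper_force: 0.0
```

Request:
apply_moves:
  plan: "-1 0 0 0 0; -1 0 0 0 0; -1 0 0 0 0; -1 0 0 0 0; -1 0 0 0 0; -1 0 0 0 0"
  squeeze: 20

```text
clock: 32.7
tool_pos: [404.7, 159.0, 223.6]
eef_rot: [0.001, -0.0, 1.0, 0.001]
ft_force: [-0.8, -1.1, 9.3]
gripper_width: 0.142
gripper_force: 20.0
```

Run:
```python
import numpy as np
w=np.array([1,2,3,4]+[4.8]*13+[4,3,2,1,1]);w=w*85.2/w.sum()
f=np.radians(-186.5+np.r_[0,np.cumsum(w)]); p=213.6*np.c_[np.cos(f),np.sin(f)]; d=np.diff(p,axis=0)
print("; ".join("-1 %.2f %.2f 0 0"%(-a/40,b/40) for a,b in d)); print(p[-1]-p[0])
```

```text
-1 0.01 -0.09 0 0; -1 0.01 -0.19 0 0; -1 0.01 -0.29 0 0; -1 -0.01 -0.38 0 0; -1 -0.05 -0.45 0 0; -1 -0.09 -0.45 0 0; -1 -0.13 -0.44 0 0; -1 -0.16 -0.43 0 0; -1 -0.20 -0.41 0 0; -1 -0.23 -0.39 0 0; -1 -0.27 -0.37 0 0; -1 -0.30 -0.35 0 0; -1 -0.33 -0.32 0 0; -1 -0.35 -0.29 0 0; -1 -0.38 -0.26 0 0; -1 -0.40 -0.23 0 0; -1 -0.41 -0.19 0 0; -1 -0.36 -0.13 0 0; -1 -0.27 -0.08 0 0; -1 -0.18 -0.05 0 0; -1 -0.09 -0.02 0 0; -1 -0.09 -0.02 0 0
[ 170.37285196 -233.63949753]
```

Request:
apply_moves:
  plan: "-1 0.01 -0.09 0 0; -1 0.01 -0.19 0 0; -1 0.01 -0.29 0 0; -1 -0.01 -0.38 0 0; -1 -0.05 -0.45 0 0; -1 -0.09 -0.45 0 0; -1 -0.13 -0.44 0 0; -1 -0.16 -0.43 0 0"

```text
clock: 33.37
tool_pos: [421.0, 49.6, 223.5]
eef_rot: [0.001, -0.0, 1.0, 0.001]
ft_force: [0.5, 2.4, 6.8]
gripper_width: 0.142
gripper_force: 20.0
```

Request:
apply_moves:
  plan: "-1 -0.20 -0.41 0 0; -1 -0.23 -0.39 0 0; -1 -0.27 -0.37 0 0; -1 -0.30 -0.35 0 0; -1 -0.33 -0.32 0 0; -1 -0.35 -0.29 0 0; -1 -0.38 -0.26 0 0"

```text
clock: 33.95
tool_pos: [503.9, -46.0, 223.5]
eef_rot: [0.001, -0.0, 1.0, 0.001]
ft_force: [-0.6, 3.8, 8.1]
gripper_width: 0.146
gripper_force: 20.0
```

Request:
apply_moves:
  plan: "-1 -0.40 -0.23 0 0; -1 -0.41 -0.19 0 0; -1 -0.36 -0.13 0 0; -1 -0.27 -0.08 0 0; -1 -0.18 -0.05 0 0; -1 -0.09 -0.02 0 0; -1 -0.06 -0.01 0 0; -1 0 0 0 0"

```text
clock: 34.62
tool_pos: [574.4, -73.7, 223.5]
eef_rot: [0.001, -0.0, 1.0, 0.0]
ft_force: [-0.4, 2.3, 5.8]
gripper_width: 0.145
gripper_force: 20.0
```

Request:
apply_moves:
  plan: "-1 -0.03 0 0 0; -1 -0.03 0 0 0; -1 -0.02 0 0 0; -1 0 0 0 0"

```text
clock: 34.95
tool_pos: [575.6, -73.7, 223.3]
eef_rot: [-0.001, -0.0, 1.0, 0.001]
ft_force: [-16.4, 3.1, 14.4]
gripper_width: 0.147
gripper_force: 20.0
```

Request:
apply_moves:
  plan: "0 0 0 0 0; 0 0 0 0 0; 0 0 0 0 0; 0 0 0 0 0; 0 0 0 0 0; 0 0 0 -0.8 0; 0 0 0 -0.8 0; 0 0 0 -0.8 0"

```text
clock: 35.62
tool_pos: [576.3, -74.1, 319.1]
eef_rot: [-0.0, -0.0, 1.0, -0.0]
ft_force: [0.5, 0.6, 1.3]
gripper_width: 0.502
gripper_force: 0.0
```

Request:
apply_moves:
  plan: "1 0.9 0 0 0; 1 0.9 0 0 0; 1 0.9 0 0 0; 1 0.9 0 0 0; 1 0.9 0 0 0; 1 0 0 0 0; 1 0 0 0 0; 1 0 0 0 0"

```text
clock: 36.28
tool_pos: [397.1, -74.0, 318.3]
eef_rot: [0.001, -0.0, 1.0, 0.0]
ft_force: [-0.1, -0.1, 0.8]
gripper_width: 0.991
gripper_force: 0.0
```

Run:
```python
from h import *
S={c:snapshot(c) for c in("scene","top")}
print(arm.state()["tool_pos"],arm.state()["gripper_width"])
for l,z in dict(timer=0,timer_grip=12,timer_mouth=12,tin=7,handle_top=232,handle_mid=165).items():
    for c in S: print(l,c,[(np.round(r["position"]).tolist(),np.round(onz(S[c],r["position"],z)[:2]).tolist(),round(r["score"],2)) for r in finder.mark_of(l,c)])
im=np.hstack([S["top"]["pixels"][180:290,240:350],S["scene"]["pixels"][160:270,240:350]])
cv2.imwrite("pics/c8.png",cv2.resize(im,None,fx=3.6,fy=3.6,interpolation=cv2.INTER_CUBIC))
```

```text
[397.30714949 -74.09441398 317.80258224] 0.9980264226198765
timer scene [([253.0, 299.0], [560.0, -175.0], 0.92)]
timer top [([232.0, 310.0], [560.0, -171.0], 0.7)]
timer_grip scene [([262.0, 284.0], [510.0, -165.0], 0.77)]
timer_grip top [([253.0, 311.0], [511.0, -173.0], 0.89), ([293.0, 373.0], [419.0, -319.0], 0.52)]
timer_mouth scene [([242.0, 306.0], [593.0, -171.0], 0.77)]
timer_mouth top [([218.0, 307.0], [592.0, -165.0], 0.62)]
tin scene [([281.0, 320.0], [536.0, -270.0], 0.64), ([139.0, 226.0], [700.0, 254.0], 0.56)]
tin top [([241.0, 354.0], [540.0, -276.0], 0.86), ([254.0, 313.0], [508.0, -178.0], 0.24)]
handle_top scene [([138.0, 225.0], [602.0, 113.0], 0.18)]
handle_top top [([217.0, 267.0], [571.0, -75.0], 0.7)]
handle_mid scene [([200.0, 276.0], [579.0, -78.0], 0.71)]
handle_mid top [([217.0, 266.0], [579.0, -70.0], 0.67)]
```

View pics/c8.png

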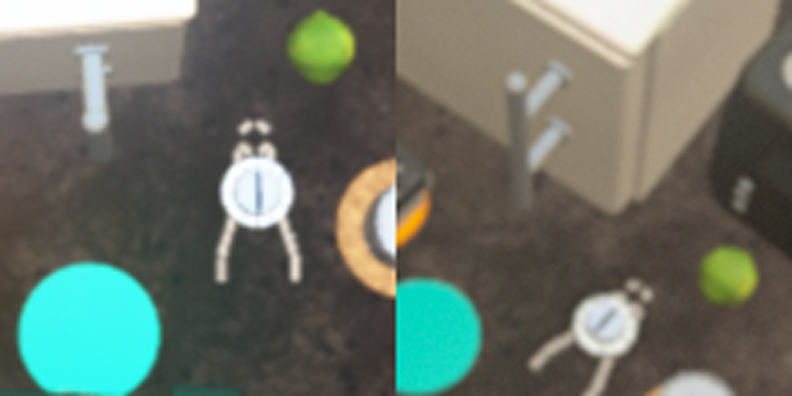

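The door is shut as at the start. The timer dial is at crop (258,191), its tail ends at (222,280) and (296,280), and its jaw tips at about (256,128).

Run:
```python
from h import *
s=snapshot("top"); f=lambda x,y:(180+y/3.6,240+x/3.6)
for n,x,y,z in (("dial",258,191,44),("tl",222,280,12),("tr",296,280,12),("jawtips",256,126,18),("knuckle",254,150,18)): print(n,onz(s,f(x,y),z)[:2])
t=snapshot("scene"); g=lambda x,y:(160+y/3.6,240+(x-396)/3.6)
for n,x,y,z in (("dial",606,321,44),("tl",533,366,12),("jawtips",640,288,18),("bartop",515,79,257)): print(n,onz(t,g(x,y),z)[:2])
print("bar top",onz(s,f(94,122),257)[:2])
```

```text
dial [ 555.0589566  -173.21297633]
tl [ 499.00528393 -151.93562289]
tr [ 499.54628788 -200.24236096]
jawtips [ 599.77203882 -173.45736217]
knuckle [ 583.92918009 -172.19322552]
dial [ 554.22235739 -175.43519877]
tl [ 500.06139075 -150.25544682]
jawtips [ 600.26562438 -171.71176947]
bartop [574.28642875 -74.81220638]
bar top [574.11019166 -73.54923928]
```

Request:
apply_moves:
  plan: "1 -0.7 -0.63 0 0; 1 -0.7 -0.63 0 0; 1 -0.7 -0.64 0 0; 1 -0.7 -0.64 0 0; 1 0 0 0.9 0; 1 0 0 0.9 0; 1 0 0 0.9 0; 1 0 0 0.9 0"

```text
clock: 37.75
tool_pos: [508.5, -175.8, 172.3]
eef_rot: [0.0, -0.0, 1.0, -0.0]
ft_force: [1.8, 0.0, 0.2]
gripper_width: 1.0
gripper_force: 0.0
```

Request:
apply_moves:
  plan: "1 0 0 0.9 0; 1 0 0 0.9 0; 1 0 0 0.9 0; 1 0 0 0.8 0; 1 0 0 0.5 0; 1 0 0 0 0; 1 0 0 0 0; 1 0 0 0 0"

```text
clock: 38.42
tool_pos: [509.4, -176.0, 15.2]
eef_rot: [0.001, -0.0, 1.0, -0.0]
ft_force: [0.9, -0.5, -0.4]
gripper_width: 1.001
gripper_force: 0.0
```

Run:
```python
from h import *
s=snapshot("scene");t=snapshot("top"); print(arm.state()["tool_pos"])
im=np.hstack([t["pixels"][190:290,250:360],s["pixels"][210:310,250:360]])
cv2.imwrite("pics/c9.png",cv2.resize(im,None,fx=3.6,fy=3.6,interpolation=cv2.INTER_CUBIC))
for l,z in dict(timer=0,timer_grip=12,timer_mouth=12).items():
    for c,q in(("scene",s),("top",t)): print(l,c,[(np.round(onz(q,r["position"],z)[:2]).tolist(),round(r["score"],2)) for r in finder.mark_of(l,c)])
```

```text
[ 509.64395128 -175.87638532   15.48987922]
timer scene [([558.0, -178.0], 0.49)]
timer top []
timer_grip scene [([556.0, -171.0], 0.6), ([510.0, -175.0], 0.59)]
timer_grip top []
timer_mouth scene []
timer_mouth top []
```

View pics/c9.png

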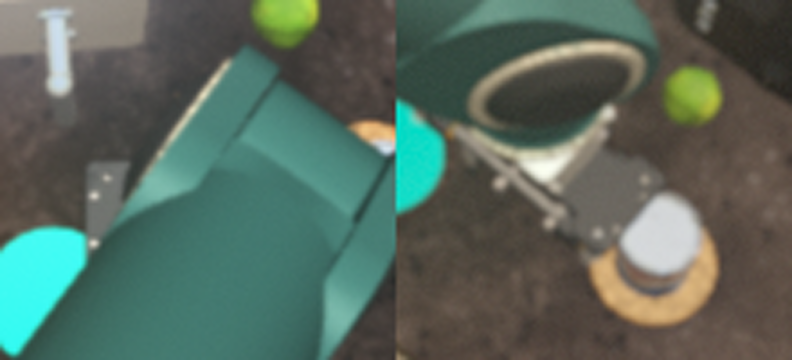

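The arm hides the timer, and the tin still stands on the cork at (660,235). I lower and squeeze.

Request:
apply_moves:
  plan: "1 0 0 0.15 0; 1 0 0 0.1 0; 1 0 0 0 0; -1 0 0 0 0; -1 0 0 0 0; -1 0 0 0 0; -1 0 0 0 0; -1 0 0 0 0"
  squeeze: 20

```text
clock: 39.48
tool_pos: [508.7, -175.7, 4.0]
eef_rot: [0.0, -0.0, 1.0, -0.0]
ft_force: [1.1, 1.1, -0.2]
gripper_width: 0.684
gripper_force: 0.0
```

Request:
apply_moves:
  plan: "-1 0 0 0 0; -1 0 0 0 0; -1 0 0 0 0; -1 0 0 0 0; -1 0 0 0 0; -1 0 0 0 0; -1 0 0 0 0; -1 0 0 0 0"

```text
clock: 40.15
tool_pos: [508.7, -175.7, 4.0]
eef_rot: [0.0, -0.0, 1.0, -0.0]
ft_force: [-0.1, -0.1, 3.4]
gripper_width: 0.274
gripper_force: 20.0
```

Request:
apply_moves:
  plan: "-1 0 0 -0.5 0; -1 0 0 -0.9 0; -1 0 0 -0.9 0; -1 0 0 -0.9 0; -1 0 0 -0.62 0; -1 0.65 0.2 0 0; -1 0.65 0.4 0 0; -1 0.66 0.4 0 0"

```text
clock: 40.82
tool_pos: [429.2, -135.5, 156.6]
eef_rot: [0.0, 0.0, 1.0, -0.0]
ft_force: [0.6, -0.7, -0.7]
gripper_width: 0.272
gripper_force: 19.8
```

Request:
apply_moves:
  plan: "-1 0 0.6 0 0; -1 0 0.6 0 0; -1 0 0.35 0 0; -1 0 0 0 0; -1 0 0 0 0; -1 0 0 0 0"

```text
clock: 41.32
tool_pos: [430.2, -74.3, 156.7]
eef_rot: [0.0, 0.0, 1.0, -0.0]
ft_force: [0.5, -0.2, 0.4]
gripper_width: 0.268
gripper_force: 19.8
```

Run:
```python
from h import *
s=snapshot("scene");t=snapshot("top"); print(arm.state()["tool_pos"],arm.state()["gripper_width"])
im=np.hstack([t["pixels"][190:290,220:330],s["pixels"][170:270,210:320]])
cv2.imwrite("pics/c10.png",cv2.resize(im,None,fx=3.6,fy=3.6,interpolation=cv2.INTER_CUBIC))
for l,z in dict(timer=154,timer_grip=166,timer_mouth=166).items():
    for c,q in(("scene",s),("top",t)): print(l,c,[(np.round(onz(q,r["position"],z)[:2]).tolist(),round(r["score"],2)) for r in finder.mark_of(l,c)])
```

```text
[430.13663942 -74.57234081 156.62712558] 0.26555579141465474
timer scene [([484.0, -71.0], 0.64)]
timer top [([489.0, -68.0], 0.71)]
timer_grip scene []
timer_grip top []
timer_mouth scene [([517.0, -68.0], 0.55)]
timer_mouth top [([528.0, -69.0], 0.75)]
```

View pics/c10.png

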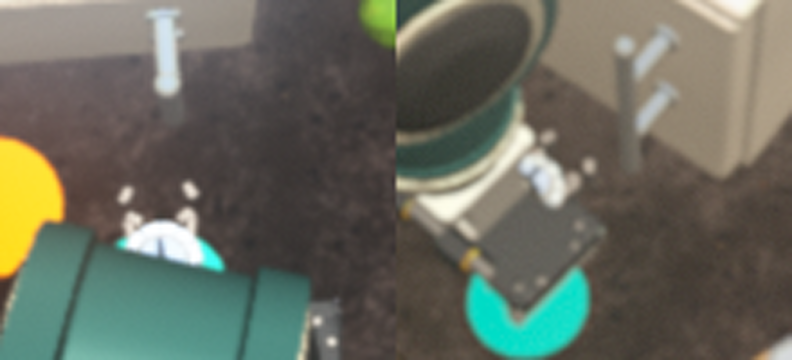

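The picture shows the timer held with its jaws open: tips at (126,194) and (190,188) in the left half, bar top at (168,88).

Run:
```python
from h import *
t=snapshot("top"); s=snapshot("scene"); f=lambda x,y:(190+y/3.6,220+x/3.6); g=lambda x,y:(170+y/3.6,210+(x-396)/3.6)
for n,x,y,z in (("L",126,194,166),("R",190,188,166),("kL",133,223,166),("kR",186,217,166),("dial",163,243,197),("bar",168,88,257)): print(n,onz(t,f(x,y),z)[:2])
for n,x,y,z in (("L",546,136,166),("R",589,166,166),("dial",544,176,197),("bar",625,46,257)): print(n,onz(s,g(x,y),z)[:2])
```

```text
L [522.22864261 -49.12517624]
R [526.05136846 -85.57839702]
kL [505.78531997 -53.38293936]
kR [509.52700163 -83.50346418]
dial [493.82688316 -71.47320988]
bar [573.06786719 -74.61088153]
L [523.3081664  -46.05883971]
R [525.95666576 -83.72527179]
dial [491.39165085 -78.01153954]
bar [573.48336488 -77.2371724 ]
```

Request:
apply_moves:
  plan: "-1 0 -0.3 0 0; -1 -0.3 0.03 0 0; -1 -0.3 0.03 0 0; -1 -0.25 0.02 0 0; -1 0 0 0 0; -1 0 0 0 0"

```text
clock: 42.32
tool_pos: [464.1, -82.6, 156.4]
eef_rot: [-0.0, -0.0, 1.0, -0.0]
ft_force: [-1.3, -0.7, -1.4]
gripper_width: 0.27
gripper_force: 19.8
```

Run:
```python
from h import *
s=snapshot("scene");t=snapshot("top"); print(arm.state()["tool_pos"],arm.state()["gripper_width"])
im=np.hstack([t["pixels"][190:270,220:330],s["pixels"][160:240,220:330]])
cv2.imwrite("pics/c11.png",cv2.resize(im,None,fx=3.6,fy=3.6,interpolation=cv2.INTER_CUBIC))
```

```text
[463.60223501 -82.58203227 156.53846405] 0.271658014908135
```

View pics/c11.png

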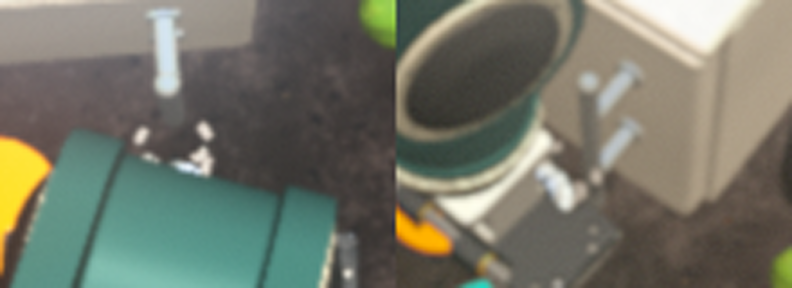

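The jaw tips straddle the bar line (left half, (141,134) and (206,130)). I push on.

Request:
apply_moves:
  plan: "-1 -0.15 0.01 0 0; -1 -0.15 0.02 0 0; -1 -0.15 0.01 0 0; -1 -0.12 0.01 0 0; -1 -0.1 0.01 0 0; -1 0 0 0 0; -1 0 0 0 0"

```text
clock: 43.0
tool_pos: [488.2, -80.5, 155.3]
eef_rot: [-0.003, 0.0, 1.0, -0.0]
ft_force: [-16.1, -2.8, 1.3]
gripper_width: 0.272
gripper_force: 21.0
```

Run:
```python
from h import *
s=snapshot("scene");t=snapshot("top"); print(arm.state()["tool_pos"],arm.state()["ft_force"],arm.state()["torque"])
im=np.hstack([t["pixels"][190:270,230:310],s["pixels"][160:240,230:310]])
cv2.imwrite("pics/c12.png",cv2.resize(im,None,fx=5,fy=5,interpolation=cv2.INTER_CUBIC))
```

```text
[488.20803413 -80.47491561 155.43733046] [-16.99693282  -1.95110965   1.39778401] [-0.48297201  3.96703753 -0.0367317 ]
```

View pics/c12.png

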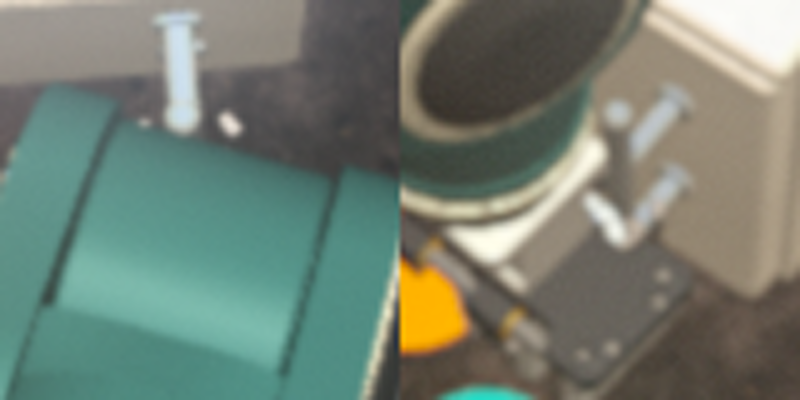

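The right jaw tip, at left-half (230,122), lies past the bar, and the push force is purely axial, so the bar is on the stop. I ease back slightly and release.

Request:
apply_moves:
  plan: "-1 0.03 0 0 0; -1 0 0 0 0; 0 0 0 0 0; 0 0 0 0 0; 0 0 0 0 0; 1 0 0 0 0; 1 0 0 0 0; 1 0 0 0 0"

```text
clock: 43.77
tool_pos: [490.0, -80.1, 156.8]
eef_rot: [0.0, -0.0, 1.0, -0.0]
ft_force: [0.9, -1.0, 0.3]
gripper_width: 0.663
gripper_force: 0.0
```

Request:
apply_moves:
  plan: "1 0 0 0 0; 1 0 0 0 0; 1 0 0 0 0; 1 0 0 0 0; 1 0 0 0 0; 1 0 0 0 0; 1 0 0 0 0; 1 0 0 0 0"

```text
clock: 44.43
tool_pos: [489.8, -80.1, 156.7]
eef_rot: [0.0, -0.0, 1.0, -0.0]
ft_force: [0.0, 1.1, -0.4]
gripper_width: 1.0
gripper_force: 0.0
```

Request:
apply_moves:
  plan: "1 0.2 0 0 0; 1 0.5 0 0 0; 1 0.8 0 0 0; 1 0.8 0 0 0; 1 0 0 -0.9 0; 1 0 0.7 -0.5 0; 1 0 0.9 0 0; 1 0 0.9 0 0"

```text
clock: 45.1
tool_pos: [397.6, 20.9, 214.0]
eef_rot: [0.002, 0.001, 1.0, 0.001]
ft_force: [0.0, -0.9, -0.3]
gripper_width: 0.998
gripper_force: 0.0
```

Request:
apply_moves:
  plan: "1 0 0.9 0 0; 1 0 0.9 0 0; 1 0 0.9 0 0; 1 0 0.9 0 0; 1 0 0.9 0 0; 1 0 0 0 0; 1 0 0 0 0; 1 0 0 0 0"

```text
clock: 45.77
tool_pos: [397.4, 199.1, 212.5]
eef_rot: [-0.0, -0.0, 1.0, -0.0]
ft_force: [-0.0, -0.2, 0.4]
gripper_width: 1.0
gripper_force: 0.0
```

Run:
```python
from h import *
s=snapshot("scene");t=snapshot("top"); print(arm.state()["tool_pos"],arm.state()["ft_force"])
im=np.hstack([t["pixels"][180:270,230:310],s["pixels"][160:250,230:310]])
cv2.imwrite("pics/c13.png",cv2.resize(im,None,fx=5,fy=5,interpolation=cv2.INTER_CUBIC))
for l,z in dict(timer=154,timer_grip=166,timer_mouth=166,handle_mid=165,handle_top=232,tin=7).items():
    for c,q in(("scene",s),("top",t)): print(l,c,[(np.round(onz(q,r["position"],z)[:2]).tolist(),round(r["score"],2)) for r in finder.mark_of(l,c)])
```

```text
[397.68640441 198.68172759 212.70248982] [ 0.32044892 -0.06562648 -0.52906512]
timer scene [([543.0, -76.0], 0.83)]
timer top [([547.0, -74.0], 0.92)]
timer_grip scene [([499.0, -78.0], 0.82)]
timer_grip top [([488.0, -79.0], 0.76)]
timer_mouth scene [([571.0, -79.0], 0.91), ([404.0, -334.0], 0.66)]
timer_mouth top [([575.0, -77.0], 0.64)]
handle_mid scene [([579.0, -73.0], 0.96)]
handle_mid top [([577.0, -80.0], 0.77), ([529.0, -242.0], 0.41)]
handle_top scene [([573.0, -71.0], 0.94)]
handle_top top [([565.0, -73.0], 0.67), ([574.0, -75.0], 0.58)]
tin scene [([535.0, -277.0], 0.95), ([635.0, -354.0], 0.31)]
tin top [([542.0, -267.0], 0.63)]
```

View pics/c13.png

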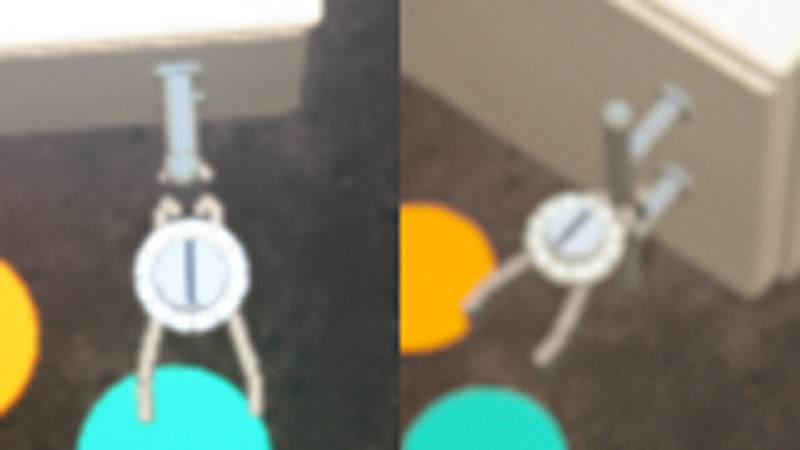

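The picture shows the timer clipped on the bar, dial up (left half, dial (190,275), bar (182,165)), with the robot clear. I check the seat distance.

Run:
```python
from h import *
s=snapshot("scene");t=snapshot("top")
d1=onz(t,(180+275/5,230+190/5),197); d2=onz(s,(160+233/5,230+(575-400)/5),197)
b1=onz(t,(180+163/5,230+182/5),257); b2=onz(s,(160+113/5,230+(618-400)/5),257)
for d,b in((d1,b1),(d2,b2)): print(d[:2],b[:2],np.linalg.norm(d[:2]-b[:2]))
print(tri(t,(235,268),s,(206.6,265)))
```

```text
[538.58383735 -76.27546109] [576.56153167 -74.06001734] 38.04225883513191
[536.63297294 -80.57014058] [573.81506843 -76.90408975] 37.36238956278333
[539.72043593 -76.35942655 186.88538535]
```

The pivot-to-bar distance is about 37.5 mm against a nominal 36 mm, so the timer is seated. I hand in.

```bash
python3 -c "
from plant import sign_off
print(sign_off())"
```

```text
the job is handed in; nothing more can be done
None
```

I handed the job in at about 46 s on the robot's clock, with no verdict returned: both ramekins are in the door shelf, the tin is on the cork coaster, the fridge is shut, and the timer is clipped dial-up on the handle bar.

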